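Park the office stamps on their rests

TASK

The office is closing: put the four self-inking stamps that stand about on the small computer table away on their rests, so that none leaves ink on the desk. Each stamp goes upright into the rest made for its foot (large, medium, small and round), set down, not dropped, so that it sits flat on the floor of the rest, and is then let go. Leave the binder clip and the eraser where they lie.

Things in the scene. Friction and masses are not known exactly. Their poses are not given: they have to be found in the camera images.
- large_stamp: The largest self-inking stamp, black case, dark red grip, standing upright. Foot 50 x 84 mm, height 95 mm, about 180 g; case as wide as the foot up to 52 mm, thin posts, then the grip, 34 x 64 mm, 64 to 95 mm above the underside: hold it there, closing along x. Origin: centre of the underside; z up, y along its long side; the two ways round are alike.
- medium_stamp: The middle-sized self-inking stamp, black case, dark red grip, standing upright. Foot 36 x 62 mm, height 81 mm, about 120 g; case as wide as the foot up to 43 mm, thin posts, then the grip, 28 x 50 mm, 54 to 81 mm above the underside: hold it there, closing along x. Origin: centre of the underside; z up, y along its long side; the two ways round are alike.
- small_stamp: The smallest self-inking stamp, black case, dark red grip, standing upright. Foot 24 x 42 mm, height 67 mm, about 60 g; case as wide as the foot up to 36 mm, thin posts, then the grip, 20 x 34 mm, 45 to 67 mm above the underside: hold it there, closing along x. Origin: centre of the underside; z up, y along its long side; the two ways round are alike.
- round_stamp: The only round self-inking stamp, black case, dark red grip, standing upright. Foot 44 mm across, height 78 mm, about 90 g; case up to 40 mm, thin posts, then a round grip, 34 mm across, 51 to 78 mm above the underside (full width from 58 to 72 mm): hold it there from any side. Origin: centre of the underside; z up; its yaw does not matter.
- large_rest: Rest for the large stamp: grey shallow tray, fixed. Outside 74 x 108 mm, rim 13 mm above the table; inner floor 3 mm above the table, 56 x 90 mm; the inner faces widen to 66 x 100 mm at the rim, so a foot set down a few mm off slides to the middle. Origin: centre of the underside, on the table; z up, y along its long side.
- medium_rest: Rest for the medium stamp: grey shallow tray, fixed. Outside 60 x 86 mm, rim 13 mm above the table; inner floor 3 mm above the table, 42 x 68 mm; the inner faces widen to 52 x 78 mm at the rim, so a foot set down a few mm off slides to the middle. Origin: centre of the underside, on the table; z up, y along its long side.
- small_rest: Rest for the small stamp: grey shallow tray, fixed. Outside 48 x 66 mm, rim 13 mm above the table; inner floor 3 mm above the table, 30 x 48 mm; the inner faces widen to 40 x 58 mm at the rim, so a foot set down a few mm off slides to the middle. Origin: centre of the underside, on the table; z up, y along its long side.
- round_rest: Rest for the round stamp: the only round grey shallow tray, fixed. Outside 69 mm across, rim 13 mm above the table; inner floor 3 mm above the table, about 50 mm across; the inner face widens to about 61 mm at the rim, so a foot set down a few mm off slides to the middle. Origin: centre of the underside, on the table; z up.
- binder_clip: Loose black binder clip with wire handles, 41 x 42 x 36 mm, lying at the back of the work, close to the stamps; to be left alone. Origin: centre of its underside. (A fifth stamp, among the papers on the big desk further to the right, belongs there and is no part of the job.)
- eraser: Loose white eraser in a blue sleeve, 23 x 58 x 12 mm, near the binder clip; to be left alone. Origin: centre of its underside, y along it. (Not listed, fixed: a mouse 38 mm high and a stapler at the back of the work, left of the clip; at the left a desktop computer 100 mm high with the monitor. No stamp or rest has its centre closer than 55 mm to any of them.)

How it is judged (in metres and radians):
At the end, for the whole second after the job is handed in: Each of the four stamps stands upright (within 0.06 rad) and at rest in the rest of its own size and shape, its underside on the floor of the rest (0.5 to 5.5 mm above the rest's underside) and within 8 mm of the rest's centre; binder clip and eraser within 30 mm of where they lay; nothing is held (horizontal distance between large_stamp and large_rest below 0.008 m and z of large_stamp in the frame of large_rest between 0.0005 and 0.0055 m and angle between each of large_stamp, medium_stamp, small_stamp, round_stamp's own z axis and vertical below 0.06 rad and linear speed of each of large_stamp, medium_stamp, small_stamp, round_stamp below 0.02 m/s and angular speed of each of large_stamp, medium_stamp, small_stamp, round_stamp below 0.2 rad/s and horizontal distance between medium_stamp and medium_rest below 0.008 m and z of medium_stamp in the frame of medium_rest between 0.0005 and 0.0055 m and horizontal distance between small_stamp and small_rest below 0.008 m and z of small_stamp in the frame of small_rest between 0.0005 and 0.0055 m and horizontal distance between round_stamp and round_rest below 0.008 m and z of round_stamp in the frame of round_rest between 0.0005 and 0.0055 m and distance of each of binder_clip, eraser from where it was at the start of the episode below 0.03 m); the robot touches nothing.
It fails at once if a stamp is dropped: it is let go over its rest while still more than 15 mm above the rest's inner floor ((horizontal distance between large_stamp and large_rest below 0.05 m and z of large_stamp in the frame of large_rest above 0.018 m and contact force between the fingers and large_stamp below 0.01 N) or (horizontal distance between medium_stamp and medium_rest below 0.05 m and z of medium_stamp in the frame of medium_rest above 0.018 m and contact force between the fingers and medium_stamp below 0.01 N) or (horizontal distance between small_stamp and small_rest below 0.05 m and z of small_stamp in the frame of small_rest above 0.018 m and contact force between the fingers and small_stamp below 0.01 N) or (horizontal distance between round_stamp and round_rest below 0.05 m and z of round_stamp in the frame of round_rest above 0.018 m and contact force between the fingers and round_stamp below 0.01 N)).
It fails at once if the binder clip or the eraser is pushed more than 30 mm from where it lay (distance of any of binder_clip, eraser from where it was at the start of the episode above 0.03 m).
It also fails if it takes over 96 s, if anything falls off the work surface, if the arm or the gripper's body presses on something with over 40 N, if the wrist force passes 120 N, or if a joint passes its speed limit or range.

ROBOT

A 6-joint arm with a two-finger parallel gripper is mounted at the origin on a cart in front of the work surface, level with it; the furniture and walls round the work are solid. World frame = base frame: x ahead of the robot, y to its left, z up, the work surface at z = 0. Lengths are in mm, angles in rad, forces in N, time in s.
With the tool pointing down it reaches from about 350 to 975 mm from the base axis. Payload 7.1 kg.
Tool frame: the origin (TCP) lies between the finger pads; the fingertips stand 14 mm ahead of it and the grasp point (between the pads) lies 5 mm behind it; z points along the fingers, y is the line along which they close (so a half turn about z gives the same grasp; the last joint's range is limited). The gripper opens to 88 mm and grips with 3 to 60 N. Pads are 20 mm wide; open, the fingers measure 115 mm over their backs; the gripper's body (75 mm by 178 mm) begins 61 mm behind the grasp point.
Start: joints at [1.296, 0.423, 1.63, -0, 1.089, -0.019], TCP at [158.106, 604.655, 215.175] pointing down, gripper open.
Joint ranges: [-3, 3], [-0.9, 2.11], [0.09, 2.58], [-1.31, 4.45], [0.11, 2.69], [-2.54, 2.54]. Speed limits (rad/s): [2.39, 2.39, 3.01, 3.14, 3.14, 3.14].

INTERFACE

Orientations are given as a rotation vector (axis times angle).
In Python, from workcell import ctrl gives the robot as it stands. The module is installed in compiled form; this text tells all that it offers.
- The arm moves only by the tool servo_tool, never from a script. Its argument "plan" is a list of rows, each a list of 3 entries, a list of its own where there are three numbers: the closure, from 0 (fully open) to 1 (shut), then the shift along the world's x, y, z in mm, then the turn about the world's z in degrees. In form: [[hand, [x, y, z], yaw], ...]. A call has 1 to 10 rows; each row is the pose to reach, as a shift and turn from the pose commanded when the call began; what a row does not reach only later rows make up. A row lasts 1/12 s, in which the tool goes at most 41.7 mm and 7.16 degrees, less where a joint would pass 70% of its speed; a pose out of reach is approached as far as the arm can. A call with a gripper value outside its range is refused whole. The fingers move at their own pace and stop on an object; the grip force is fixed at half the most. Time passes only in rows, so rows that repeat a pose let the fingers close. It gives the time, the measured TCP pose, the force, the opening and the grip force at its end, in the units of the state.
- ctrl.get_obs(): the state, without advancing time (a new reading comes with each control period).
- ctrl.get_image(name): name is "scene" or "top" or "wrist"; returns the picture (480x640x3 uint8, blue, green, red); there is no depth.
- ctrl.camera_info(name): a dict with "fovy" (degrees; the focal length in pixels is half the picture's height over the tangent of half this angle, whatever the lens; pixels are square), "cx", "cy" (the principal point, pixels), "rvec" (rotation vector, rad) and "tvec" (3), from world to camera coordinates, as OpenCV has them; the wrist camera has in their place "T_tool_cam" (4x4, takes a point from camera to tool coordinates, whose origin is the TCP and whose axes are the flange's). Camera axes: x right, y down, z forward; pixel columns grow to the right and rows downward; lengths in mm; the calibration is good to about 2 mm. A picture is of the moment at which its call begins: read the wrist's pose just before it. camera_info takes no time and is no camera call.
- ctrl.close_job(): hands the job in; it is judged then, once.
The state is a dict: "t": time; "qpos": joint angles; "qvel": joint speeds; "joint_torque": joint torques, N m; "ee_pos": TCP position; "orientation": TCP orientation; "ft_force": force on the tool from outside, world axes, zero at the start; "moment": the same for the moment, N m; "width": finger opening in mm; "grasp_force": force on a finger pad.
Only numpy, scipy, OpenCV 4.12 (cv2) and the standard library are available. Lean on these libraries where they do the work, as an engineer would, in place of code of your own. Each camera call takes 0.05 s, during which the arm holds its last target. There are 200 camera calls.

## Working session

There is one attempt and no reset: what is moved stays moved. The work goes in short steps, Python scripts to look and compute and a tool call to move; the robot and the scene stay as the last step left them, time stands still between calls to the robot, and variables do not carry over. Pictures are saved under pics/ and viewed, at most 18 in all, crops included, and the job is handed in when it is done.

Besides the shell and the picture viewer there is one more tool, called after "Emit:" by a JSON object that holds its "fn" and its "kwargs". servo_tool: Moves the arm, as the interface text tells. Its arguments: {"type":"object","properties":{"plan":{"type":"array"}},"required":["plan"]}

```bash
mkdir -p pics; ls; python3 - <<'E'
from workcell import ctrl
import cv2
o=ctrl.get_obs()
for k in("t","ee_pos","orientation","width","ft_force"):print(k,o[k])
for n in("scene","top","wrist"):
    im=ctrl.get_image(n);cv2.imwrite(f"pics/{n}0.png",im);print(n,ctrl.camera_info(n))
E
```

```text
pics
t 0.0
ee_pos [157.95863355 604.12683137 214.3898585 ]
orientation [-4.00688095e-01 -3.11573106e+00  2.37632527e-03]
width 88.13728776520749
ft_force [0.28018435 0.39042284 0.4446342 ]
scene {'fovy': 54.23617892171653, 'cx': 317.84478310691145, 'cy': 242.4208428864121, 'rvec': array([ 2.25564009, -0.53669417,  0.24326181]), 'tvec': array([-594.28351623,   23.70463228,  902.92378518])}
top {'fovy': 54.793762425285394, 'cx': 316.2867051885537, 'cy': 242.61209532516605, 'rvec': array([ 2.16244883, -2.21907111,  0.00503863]), 'tvec': array([-243.22985489,  521.73091951,  870.95891706])}
wrist {'fovy': 64.67796830450277, 'cx': 325.7947622745283, 'cy': 238.34862315530415, 'T_tool_cam': array([[-7.63786911e-04, -9.56363581e-01, -2.92178228e-01,
         7.97871945e+01],
       [ 9.99998798e-01, -1.12468910e-03,  1.06724481e-03,
        -1.14178085e+00],
       [-1.34928374e-03, -2.92177062e-01,  9.56363291e-01,
        -1.70128629e+02],
       [ 0.00000000e+00,  0.00000000e+00,  0.00000000e+00,
         1.00000000e+00]])}
```

View pics/top0.png

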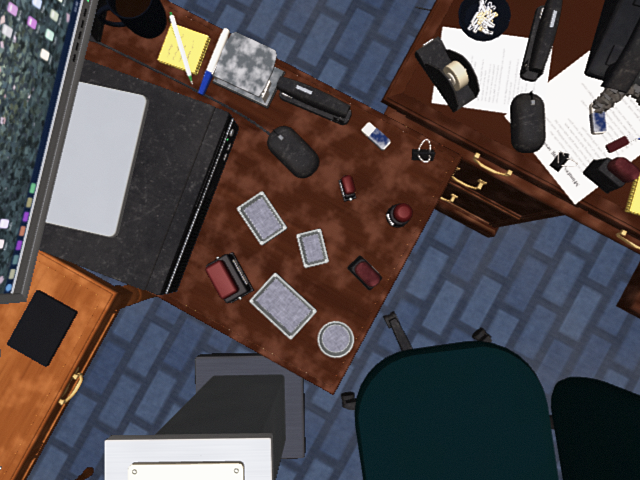

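View pics/scene0.png

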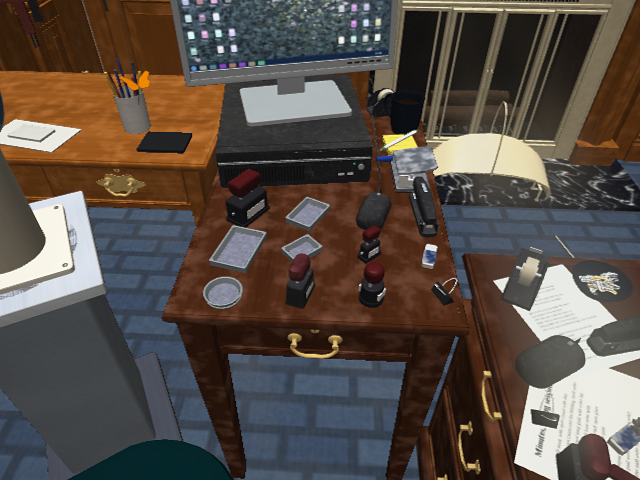

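The top view shows the rests at about (262,218) medium, (312,248) small, (284,306) large and (336,338) round. The stamps are at (226,278) large, (364,273) medium, (347,187) small and (401,214) round. The scene view shows the same things, all upright, with the clip and eraser to the right.

```bash
cat > h.py <<'E'
import numpy as np,cv2
from scipy.spatial.transform import Rotation as R
from workcell import ctrl
def cam(n,o=None):
    c=ctrl.camera_info(n);f=240/np.tan(np.radians(c['fovy'])/2)
    K=np.array([[f,0,c['cx']],[0,f,c['cy']],[0,0,1]])
    if n!='wrist':
        Rm=R.from_rotvec(c['rvec']).as_matrix();return K,Rm.T,-Rm.T@c['tvec']
    T=np.eye(4);T[:3,:3]=R.from_rotvec(o['orientation']).as_matrix();T[:3,3]=o['ee_pos']
    M=T@c['T_tool_cam'];return K,M[:3,:3],M[:3,3]
def cast(C,px,z):
    K,Rw,p=C;px=np.atleast_2d(px).astype(float)
    d=(Rw@np.linalg.inv(K)@np.c_[px,np.ones(len(px))].T).T
    return p+d*((z-p[2])/d[:,2])[:,None]
def proj(C,P):
    K,Rw,p=C;q=(np.atleast_2d(P)-p)@Rw@K.T;return q[:,:2]/q[:,2:]
def rect(C,cnt,z):
    P=cast(C,cnt.reshape(-1,2),z)[:,:2].astype(np.float32)
    (x,y),(w,h),a=cv2.minAreaRect(P)
    if w>h:w,h,a=h,w,a+90   # a = direction of short side from world x
    return x,y,w,h,(a+90)%180-90
E
python3 - <<'E'
from h import *
C=cam('top');im=cv2.imread('pics/top0.png');hsv=cv2.cvtColor(im,cv2.COLOR_BGR2HSV)
print(C[2],proj(C,[[0,0,0],[600,0,0],[600,200,0]]))
for p in[(220,280),(232,270),(364,271),(347,186),(401,212),(300,200),(350,230),(262,218),(284,306),(246,279)]:print(p,hsv[p[1],p[0]])
m=((hsv[...,1]<60)&(hsv[...,2]>110)).astype(np.uint8)*255
m=cv2.morphologyEx(m,cv2.MORPH_CLOSE,np.ones((5,5)))
for c in cv2.findContours(m,0,2)[0]:
    if 400<cv2.contourArea(c)<6000 and 180<c[:,0,0].mean()<380 and 150<c[:,0,1].mean()<380: print(c.reshape(-1,2).mean(0),np.round(rect(C,c,13),1))
cv2.imwrite('pics/topz.png',cv2.resize(im[160:330,190:430],None,fx=3.3,fy=3.3,interpolation=cv2.INTER_CUBIC))
E
```

```text
[ 486.23704825 -280.94839406  880.09935954] [[186.9670404  520.00430795]
 [181.9423944  202.19905437]
 [ 79.53255452 205.16578045]]
(220, 280) [  0 127 142]
(232, 270) [173  13  80]
(364, 271) [178 144  85]
(347, 186) [  1 127 142]
(401, 212) [  0 137 128]
(300, 200) [  9 185  69]
(350, 230) [  8 177  69]
(262, 218) [122  25 154]
(284, 306) [124  26 160]
(246, 279) [ 0 11 70]
[335.         339.34615385] [ 334.9 -287.1   66.5   67.    -1.2]
[283.64705882 309.17647059] [ 398.7 -190.3   74.1  108.2  -43.8]
[311.66071429 247.98214286] [ 505.6 -248.6   48.7   65.5  -77.5]
[261.32142857 217.60714286] [ 564.8 -154.3   60.1   85.9  -57.5]
```

View pics/topz.png

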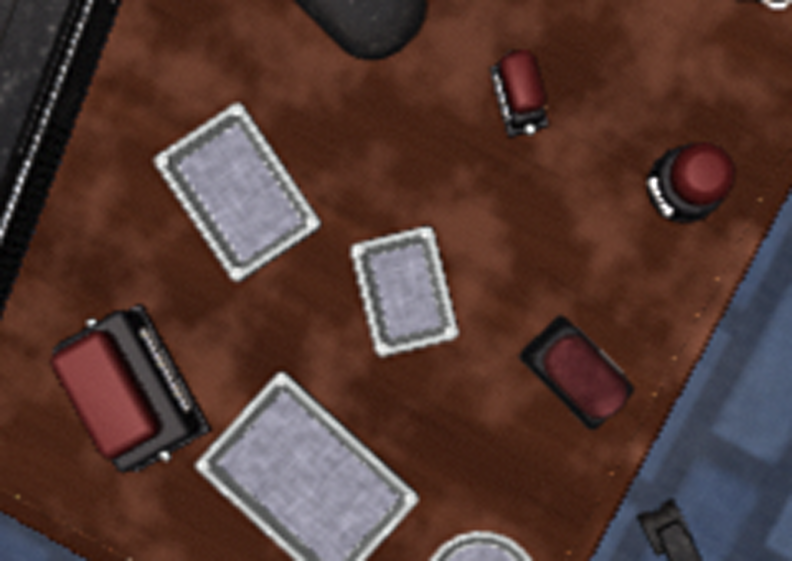

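View pics/wrist0.png

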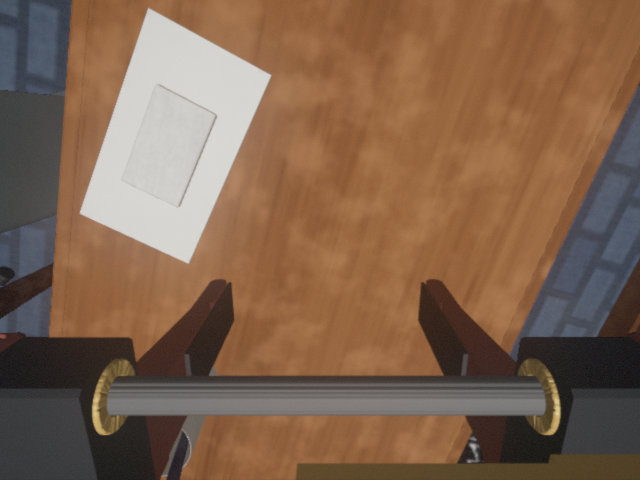

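The zoom separates the red grips from the brown table. The wrist view shows the other desk with no stamps under it.

```bash
cat >> h.py <<'E'
def red(im,amin):
    hsv=cv2.cvtColor(im,cv2.COLOR_BGR2HSV);h,s,v=cv2.split(hsv)
    m=(((h<=4)|(h>=170))&(s>80)&(v>35)).astype(np.uint8)*255
    m=cv2.morphologyEx(cv2.morphologyEx(m,cv2.MORPH_OPEN,np.ones((3,3))),cv2.MORPH_CLOSE,np.ones((5,5)))
    return m,[c for c in cv2.findContours(m,0,2)[0] if cv2.contourArea(c)>amin]
E
python3 - <<'E'
from h import *
C=cam('top');S=cam('scene');im=cv2.imread('pics/top0.png')
for c in red(im,60)[1]:
    u,v=c.reshape(-1,2).mean(0)
    if 190<u<430 and 160<v<330:
        z={226:79}.get(0,0)
        z=min([(79.5,223,278),(67.5,364,272),(56,347,187),(65,402,213)],key=lambda a:abs(a[1]-u)+abs(a[2]-v))[0]
        print((u,v),z,np.round(rect(C,c,z),1))
hsv=cv2.cvtColor(im,cv2.COLOR_BGR2HSV)
P=np.array([(424,151),(376,136)]);print(cast(C,P,10))
for p in[(290,150),(225,125),(185,245),(330,110),(345,120),(300,145),(238,118),(165,293),(330,390),(460,160)]:print(p,cast(C,[p],30)[0].round())
E
```

```text
(np.float64(367.1875), np.float64(274.53125)) 67.5 [ 456.  -345.6   27.2   49.2  -46.6]
(np.float64(221.61194029850745), np.float64(278.64179104477614)) 79.5 [453.5 -91.1  33.1  64.3 -61.8]
(np.float64(404.34615384615387), np.float64(212.03846153846155)) 65 [ 563.1 -412.    31.5   31.7   88.2]
(np.float64(347.45), np.float64(183.75)) 56 [ 616.2 -317.7   19.4   33.5  -77.6]
[[ 682.0672556  -463.68950388   10.        ]
 [ 713.44955716 -374.61950233   10.        ]]
(290, 150) [ 687. -213.   30.]
(225, 125) [738. -93.  30.]
(185, 245) [516. -14.  30.]
(330, 110) [ 760. -289.   30.]
(345, 120) [ 740. -316.   30.]
(300, 145) [ 696. -232.   30.]
(238, 118) [ 750. -117.   30.]
(165, 293) [429.  25.  30.]
(330, 390) [ 246. -275.   30.]
(460, 160) [ 659. -524.   30.]
```

```bash
python3 - <<'E'
from h import *
C=cam('top');S=cam('scene')
def tri(a,b):
    Ps=[K@np.c_[Rw.T,-Rw.T@p] for K,Rw,p in(C,S)]
    X=cv2.triangulatePoints(Ps[0],Ps[1],np.array(a,float).reshape(2,1),np.array(b,float).reshape(2,1));X=(X[:3]/X[3]).ravel()
    return X.round(),proj(C,X).round(),proj(S,X).round()
print('monitor',tri((22,302),(190,84)),tri((97,0),(397,66)))
print('cup top/bottom scene',cast(S,[(130,95)],100).round(),cast(S,[(130,130)],0).round(),cast(S,[(165,142)],5).round())
print('pc front',cast(S,[(218,178),(370,180)],0).round())
E
```

```text
monitor (array([435., 189., 183.]), array([[ 23., 299.]]), array([[188.,  84.]])) (array([902.,  65., 184.]), array([[100.,  -5.]]), array([[394.,  66.]]))
cup top/bottom scene [[322. 382. 100.]] [[298. 396.   0.]] [[367. 282.   5.]]
pc front [[440.  71.   0.]
 [754. -96.   0.]]
```

Emit:
{"fn": "servo_tool", "kwargs": {"plan": [[0,[-30,-120,86],0],[0,[-63,-239,86],0],[0,[-63,-239,86],0],[0,[-63,-239,86],0],[0,[-63,-239,86],0],[0,[-63,-239,86],0],[0,[-63,-239,86],0],[0,[97,-349,86],0],[0,[97,-349,86],0],[0,[97,-349,86],0]]}}

```text
t: 0.98
ee_pos: [198.3, 293.9, 301.6]
orientation: [0.395, 3.116, 0.002]
ft_force: [0.5, 1.1, 0.4]
width: 88.0
grasp_force: 0.0
```

Emit:
{"fn": "servo_tool", "kwargs": {"plan": [[0,[55,-38,0],0],[0,[55,-38,0],0],[0,[140,-149,0],0],[0,[140,-149,0],0],[0,[140,-149,0],0],[0,[140,-149,0],0],[0,[170,-274,0],0],[0,[170,-274,0],0],[0,[170,-274,0],0],[0,[190,-390,0],0]]}}

```text
t: 1.82
ee_pos: [374.5, -18.7, 301.3]
orientation: [0.4, 3.115, 0.0]
ft_force: [1.4, -0.5, 0.0]
width: 87.9
grasp_force: 0.0
```

Emit:
{"fn": "servo_tool", "kwargs": {"plan": [[0,[60,-72,0],-70],[0,[60,-72,0],-70],[0,[60,-72,0],-70],[0,[60,-72,0],-70],[0,[60,-72,0],-70],[0,[60,-72,0],-70],[0,[60,-72,0],-70],[0,[60,-72,0],-70],[0,[60,-72,0],-70],[0,[60,-72,0],-70]]}}

```text
t: 2.65
ee_pos: [434.2, -88.7, 301.0]
orientation: [-2.123, -2.316, 0.0]
ft_force: [-0.1, 0.6, 0.5]
width: 87.8
grasp_force: 0.0
```

Emit:
{"fn": "servo_tool", "kwargs": {"plan": [[0,[19,0,-100],-67],[0,[19,0,-100],-67],[0,[19,0,-100],-67],[0,[19,0,-100],-67],[0,[19,0,-100],-67],[0,[19,0,-100],-67],[0,[19,0,-100],-67],[0,[19,0,-100],-67],[0,[19,0,-100],-67],[0,[19,0,-100],-67]]}}

```text
t: 3.48
ee_pos: [453.3, -88.7, 201.0]
orientation: [-3.048, -0.759, 0.001]
ft_force: [0.3, -1.2, -0.8]
width: 88.1
grasp_force: 0.0
```

```bash
cat >> h.py <<'E'
def psi(o):
    y=R.from_rotvec(o['orientation']).as_matrix()[:,1];return np.degrees(np.arctan2(y[1],y[0]))
def look(tag,ztop):
    o=ctrl.get_obs();im=ctrl.get_image('wrist');cv2.imwrite(f'pics/{tag}.png',im);C=cam('wrist',o)
    print('t',round(o['t'],2),'ee',o['ee_pos'].round(1),'psi',round(psi(o),1),'w',round(o['width'],1))
    for c in red(im,800)[1]:
        print('px',c.reshape(-1,2).mean(0).round(),cv2.contourArea(c),'bb',cv2.boundingRect(c),np.round(rect(C,c,ztop),1))
    return o,im,C
E
python3 - <<'E'
from h import *
look('w1',90)
E
```

```text
t 3.48 ee [453.3 -88.7 201. ] psi -62.0 w 88.1
px [330. 231.] 3324.5 bb (309, 190, 44, 82) [455.2 -92.9  33.2  64.9 -62. ]
```

View pics/w1.png

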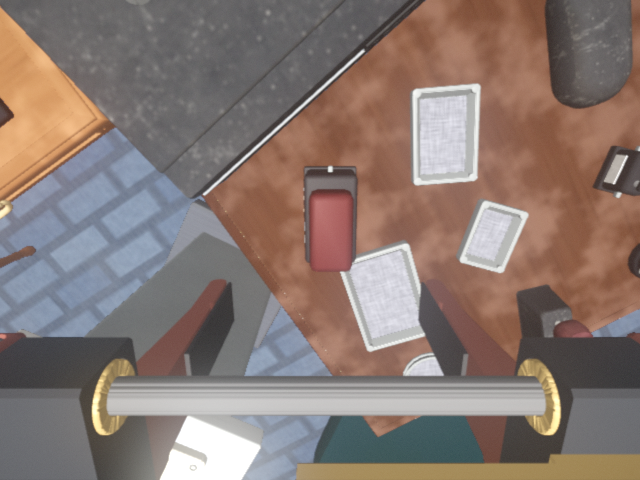

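The wrist view shows the large stamp's grip at (330,231), squarely between the fingers. I'll go down and grip it.

Emit:
{"fn": "servo_tool", "kwargs": {"plan": [[0,[1,-3,-40],0],[0,[1,-3,-80],0],[0,[1,-3,-110],0],[0,[1,-3,-126],0],[0,[1,-3,-126],0],[1,[1,-3,-126],0],[1,[1,-3,-126],0],[1,[1,-3,-126],0],[1,[1,-3,-126],0],[1,[1,-3,-126],0]]}}

```text
t: 4.37
ee_pos: [455.2, -91.9, 76.3]
orientation: [3.045, 0.769, 0.003]
ft_force: [0.2, 0.1, -0.6]
width: 57.9
grasp_force: 0.0
```

Emit:
{"fn": "servo_tool", "kwargs": {"plan": [[1,[0,0,0],0],[1,[0,0,0],0],[1,[0,0,0],0]]}}

```text
t: 4.62
ee_pos: [454.6, -91.8, 75.4]
orientation: [3.046, 0.769, 0.001]
ft_force: [0.3, -0.0, 0.8]
width: 37.9
grasp_force: 0.0
```

```bash
python3 - <<'E'
from h import *
# refine rests from first wrist image (pose at t=3.48)
o=dict(ee_pos=np.array([453.3,-88.7,201.]),orientation=np.array([-3.048,-.759,.001]))
C=cam('wrist',o);im=cv2.imread('pics/w1.png');hsv=cv2.cvtColor(im,cv2.COLOR_BGR2HSV)
m=((hsv[...,1]<60)&(hsv[...,2]>130)).astype(np.uint8)*255
m=cv2.morphologyEx(m,cv2.MORPH_CLOSE,np.ones((5,5)))
for c in cv2.findContours(m,0,2)[0]:
    if cv2.contourArea(c)>1500: print(cv2.boundingRect(c),np.round(rect(C,c,13),1))
E
```

```text
(106, 382, 440, 98) [ 217.7 -214.   140.5  502.4   28. ]
(244, 293, 88, 83) [ 312.  -116.3   96.5   99.5  -62. ]
(340, 240, 86, 112) [ 400.2 -188.6   75.4  112.5  -43.6]
(456, 199, 73, 74) [ 505.8 -245.8   53.3   67.3  -77.6]
(410, 83, 71, 103) [ 564.8 -152.9   62.8   86.9  -57.5]
(0, 49, 365, 288) [384.7  55.2 152.  467.   58. ]
```

Emit:
{"fn": "servo_tool", "kwargs": {"plan": [[1,[0,0,0],0],[1,[0,0,0],0],[1,[0,0,0],0],[1,[0,0,10],0],[1,[0,0,40],0],[1,[0,0,40],0]]}}

```text
t: 5.12
ee_pos: [456.4, -92.2, 118.5]
orientation: [3.044, 0.769, 0.007]
ft_force: [1.5, -0.3, -1.7]
width: 33.9
grasp_force: 30.0
```

Emit:
{"fn": "servo_tool", "kwargs": {"plan": [[1,[-8,-15,0],3],[1,[-20,-37,0],7],[1,[-33,-60,0],11],[1,[-45,-80,0],15],[1,[-52,-93,0],18.2],[1,[-55,-98,0],18.2],[1,[-55,-98,0],18.2],[1,[-55,-98,0],18.2]]}}

```text
t: 5.78
ee_pos: [399.5, -189.5, 115.1]
orientation: [-2.887, -1.237, -0.0]
ft_force: [-0.6, 0.0, -1.6]
width: 33.6
grasp_force: 30.0
```

```bash
python3 - <<'E'
from h import *
look('w2',128)
E
```

```text
t 5.78 ee [ 399.5 -189.5  115.1] psi -43.6 w 33.6
px [558. 346.] 2063.0 bb (526, 325, 56, 50) [ 462.2 -283.2   20.7   34.7   -3.3]
px [330. 293.] 9647.0 bb (288, 235, 77, 137) [ 399.5 -190.9   34.5   68.7  -43.5]
```

View pics/w2.png

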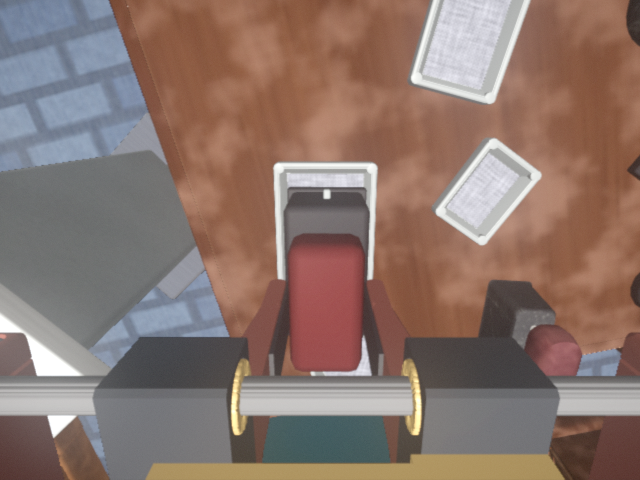

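The stamp at (326,300) is centred and aligned over the large rest, so I'll lower it.

Emit:
{"fn": "servo_tool", "kwargs": {"plan": [[1,[0,0,-10],0],[1,[0,0,-22],0],[1,[0,0,-30],0],[1,[0,0,-34],0],[1,[0,0,-35],0],[1,[0,0,-36],0],[1,[0,0,-36],0],[1,[0,0,-36],0]]}}

```text
t: 6.5
ee_pos: [399.7, -189.8, 79.4]
orientation: [2.886, 1.241, 0.001]
ft_force: [-0.4, -0.0, -2.1]
width: 34.1
grasp_force: 30.0
```

Emit:
{"fn": "servo_tool", "kwargs": {"plan": [[1,[0,0,-1],0],[1,[0,0,-1.5],0],[1,[0,0,-1.5],0],[1,[0,0,-1.5],0]]}}

```text
t: 6.83
ee_pos: [399.9, -190.0, 78.3]
orientation: [2.885, 1.241, 0.001]
ft_force: [-1.5, 0.1, 5.7]
width: 33.8
grasp_force: 30.0
```

Emit:
{"fn": "servo_tool", "kwargs": {"plan": [[0,[0,0,0],0],[0,[0,0,0],0],[0,[0,0,0],0],[0,[0,0,0],0],[0,[0,0,20],0],[0,[0,0,60],0],[0,[0,0,100],0],[0,[20,-50,122],0],[0,[56,-153,122],-3],[0,[56,-153,122],-3]]}}

```text
t: 7.67
ee_pos: [442.9, -305.6, 199.8]
orientation: [2.915, 1.163, 0.003]
ft_force: [-0.0, 0.7, -0.1]
width: 87.6
grasp_force: 0.0
```

Emit:
{"fn": "servo_tool", "kwargs": {"plan": [[0,[22,-76,0],0],[0,[22,-76,0],0],[0,[22,-76,0],0],[0,[22,-76,0],0]]}}

```text
t: 8.0
ee_pos: [463.5, -381.4, 196.9]
orientation: [-2.918, -1.162, 0.0]
ft_force: [-0.8, 0.2, 0.0]
width: 87.8
grasp_force: 0.0
```

```bash
python3 - <<'E'
from h import *
look('w3',78)
im=ctrl.get_image('top');cv2.imwrite('pics/top1.png',im)
E
```

```text
t 8.0 ee [ 463.5 -381.4  196.9] psi -46.6 w 87.8
px [477. 342.] 1653.0 bb (450, 313, 66, 62) [ 476.7 -553.1   27.5   82.5   -0.6]
px [184. 329.] 1931.5 bb (143, 280, 82, 89) [ 318.8 -357.7   26.1  111.4  -89.6]
px [284. 200.] 1833.5 bb (269, 170, 35, 63) [ 458.6 -344.9   26.    48.8  -47.6]
px [443. 158.] 1530.0 bb (418, 138, 46, 44) [ 561.8 -407.6   31.7   34.    43.4]
px [ 63. 112.] 5532.0 bb (25, 66, 75, 98) [ 396.4 -186.8   45.7   66.8  -43.9]
px [403.  20.] 1006.5 bb (385, 0, 42, 40) [ 609.1 -318.    18.2   29.1  -73.9]
```

Emit:
{"fn": "servo_tool", "kwargs": {"plan": [[0,[-6,36,-20],0],[0,[-6,36,-40],0],[0,[-6,36,-80],0],[0,[-6,36,-110],0],[0,[-6,36,-134],0],[0,[-6,36,-134],0],[1,[-6,36,-134],0],[1,[-6,36,-134],0],[1,[-6,36,-134],0],[1,[-6,36,-134],0]]}}

```text
t: 8.93
ee_pos: [458.6, -344.6, 65.5]
orientation: [2.915, 1.165, 0.002]
ft_force: [0.8, 0.9, -0.3]
width: 64.6
grasp_force: 0.0
```

Emit:
{"fn": "servo_tool", "kwargs": {"plan": [[1,[0,0,0],0],[1,[0,0,0],0],[1,[0,0,0],0],[1,[0,0,0],0],[1,[0,0,0],0],[1,[0,0,0],0],[1,[0,0,0],0]]}}

```text
t: 9.52
ee_pos: [457.6, -343.9, 63.6]
orientation: [-2.917, -1.165, 0.0]
ft_force: [-0.6, 0.5, 0.8]
width: 25.3
grasp_force: 29.5
```

View pics/w3.png

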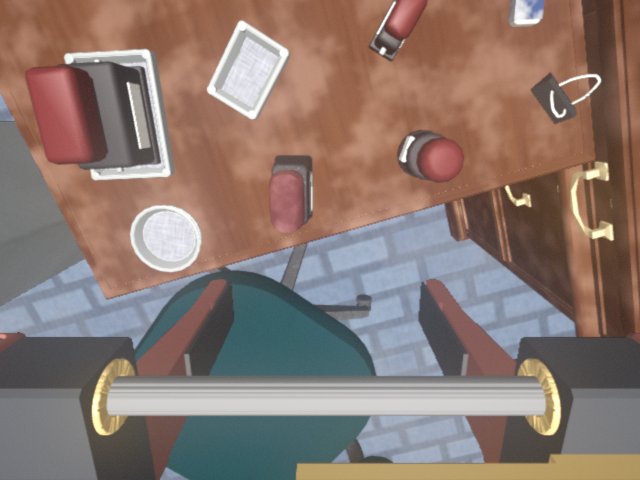

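The large stamp sits in its rest at (100,110). The medium stamp was at (284,200), the round one at (435,155) and the small one at (400,25). Next is a small test lift.

Emit:
{"fn": "servo_tool", "kwargs": {"plan": [[1,[0,0,0],0],[1,[0,0,5],0],[1,[0,0,15],0],[1,[0,0,15],0]]}}

```text
t: 9.85
ee_pos: [458.5, -344.7, 80.4]
orientation: [2.916, 1.164, 0.002]
ft_force: [-0.4, -0.2, -1.3]
width: 25.1
grasp_force: 29.3
```

```bash
python3 - <<'E'
from h import *
look('w4',97)
E
```

```text
t 9.85 ee [ 458.5 -344.7   80.4] psi -46.5 w 25.1
px [ 23. 452.] 1433.5 bb (0, 434, 52, 46) [ 290.4 -289.3   27.2   29.2  -46.6]
px [375. 326.] 1075.5 bb (361, 286, 35, 87) [ 468.7 -370.3   12.8   44.9  -33.9]
px [326. 300.] 5310.5 bb (297, 247, 59, 107) [ 461.6 -343.2   25.4   52.   -46.6]
px [564. 227.] 4335.5 bb (522, 191, 83, 71) [ 555.4 -390.9   28.1   35.8   22.6]
px [ 20. 167.] 3428.5 bb (0, 91, 40, 148) [ 418.6 -214.7   15.8   59.9  -60.5]
px [514.  21.] 1669.5 bb (486, 0, 62, 40) [ 589.9 -315.4   12.5   21.    43.5]
```

View pics/w4.png

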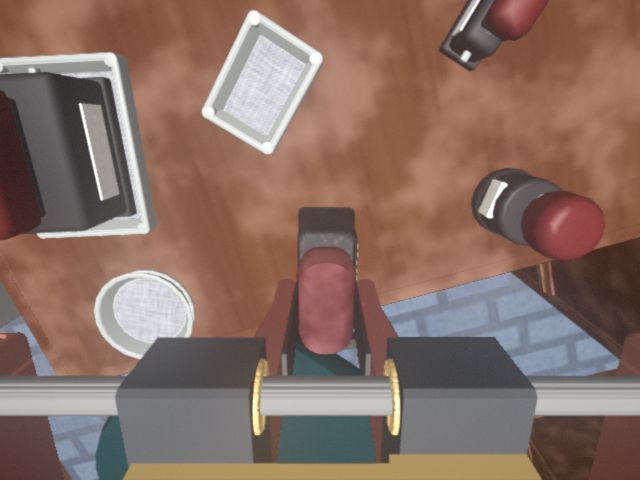

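The medium stamp is held upright, with its grip at (326,300). I'll carry it to its rest.

Emit:
{"fn": "servo_tool", "kwargs": {"plan": [[1,[0,0,18],0],[1,[5,10,37],0],[1,[20,36,37],-2],[1,[37,67,37],-4],[1,[55,99,37],-6],[1,[73,131,37],-8],[1,[90,162,37],-10],[1,[101,182,37],-11],[1,[105,190,37],-11],[1,[105,190,37],-11]]}}

```text
t: 10.73
ee_pos: [563.4, -152.3, 115.7]
orientation: [3.014, 0.885, 0.001]
ft_force: [-0.0, -0.5, -1.3]
width: 25.7
grasp_force: 29.3
```

Emit:
{"fn": "servo_tool", "kwargs": {"plan": [[1,[0,0,0],0],[1,[0,0,0],0]]}}

```text
t: 10.9
ee_pos: [562.0, -155.0, 115.5]
orientation: [3.016, 0.88, -0.001]
ft_force: [0.3, -0.1, -2.2]
width: 25.3
grasp_force: 29.3
```

```bash
python3 - <<'E'
from h import *
look('w5',132)
E
```

```text
t 10.9 ee [ 562.  -155.   115.5] psi -57.5 w 25.3
px [614. 441.] 2476.5 bb (590, 417, 50, 63) [ 576.6 -324.8   25.3   40.2  -56.3]
px [574. 314.] 1644.0 bb (550, 288, 50, 52) [ 620.6 -251.4   18.4   23.5  -76.3]
px [327. 306.] 3773.0 bb (298, 266, 57, 86) [ 562.1 -156.    24.5   42.2  -58.2]
```

View pics/w5.png

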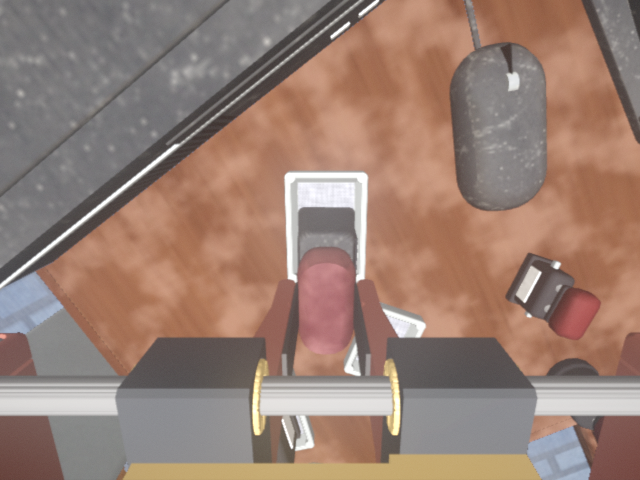

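```bash
python3 - <<'E'
from h import *
o=ctrl.get_obs();C=cam('wrist',o);L=np.array([np.cos(np.radians(32.5)),np.sin(np.radians(32.5)),0])
print(cast(C,[(327,209)],95)[0]-31*L,cast(C,[(326,174)],13)[0]-43*L,o['ee_pos'])
E
```

```text
[ 568.54000232 -153.02527144   95.        ] [ 564.34317076 -155.06569095   13.        ] [ 561.95337753 -155.23754787  115.5444633 ]
```

Emit:
{"fn": "servo_tool", "kwargs": {"plan": [[1,[-1.5,-1,-12],0],[1,[-1.5,-1,-28],0],[1,[-1.5,-1,-38],0],[1,[-1.5,-1,-43],0],[1,[-1.5,-1,-46],0],[1,[-1.5,-1,-48],0],[1,[-1.5,-1,-48],0],[1,[-1.5,-1,-48],0]]}}

```text
t: 11.62
ee_pos: [561.5, -155.2, 67.9]
orientation: [3.015, 0.88, 0.001]
ft_force: [2.8, -0.4, -0.1]
width: 25.5
grasp_force: 29.4
```

Emit:
{"fn": "servo_tool", "kwargs": {"plan": [[1,[0,0,-1],0],[1,[0,0,-1.5],0],[1,[0,0,-1.5],0]]}}

```text
t: 11.87
ee_pos: [562.2, -155.1, 66.9]
orientation: [3.015, 0.88, 0.003]
ft_force: [2.8, 2.2, 5.0]
width: 25.6
grasp_force: 29.9
```

Emit:
{"fn": "servo_tool", "kwargs": {"plan": [[0,[0,0,0],0],[0,[0,0,0],0],[0,[0,0,0],0],[0,[0,0,0],0],[0,[0,0,0],0],[0,[0,0,20],0],[0,[0,0,60],0],[0,[0,0,100],0],[0,[0,0,130],0],[0,[0,0,130],0]]}}

```text
t: 12.7
ee_pos: [564.7, -156.1, 202.6]
orientation: [3.01, 0.879, 0.014]
ft_force: [1.8, -0.2, 0.8]
width: 86.7
grasp_force: 0.0
```

```bash
python3 - <<'E'
from h import *
o,im,C=look('w6',84)
cv2.imwrite('pics/w6c.png',im[120:330,200:480])
E
```

```text
t 12.7 ee [ 564.7 -156.1  202.6] psi -57.5 w 86.7
px [509. 267.] 830.0 bb (491, 250, 34, 38) [ 617.3 -300.6   22.2   31.3  -76.5]
px [320. 232.] 1335.5 bb (306, 201, 31, 56) [ 564.2 -154.2   23.6   45.1  -57.1]
```

View pics/w6c.png

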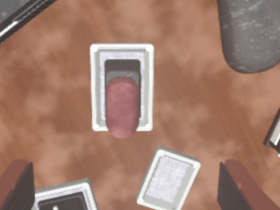

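The medium stamp stands in the middle of its rest, at (122,95) in the crop. Next I'll hover over the small one.

Emit:
{"fn": "servo_tool", "kwargs": {"plan": [[0,[27,-80,0],-10],[0,[54,-163,-10],-20],[0,[54,-163,-10],-20],[0,[54,-163,-10],-20],[0,[54,-163,-10],-20],[0,[54,-163,-10],-20],[0,[54,-163,-10],-20]]}}

```text
t: 13.33
ee_pos: [613.8, -317.2, 184.0]
orientation: [-3.12, -0.342, 0.005]
ft_force: [0.4, 1.4, 0.9]
width: 87.4
grasp_force: 0.0
```

```bash
python3 - <<'E'
from h import *
look('w7',64)
E
```

```text
t 13.33 ee [ 613.8 -317.2  184. ] psi -77.5 w 87.4
px [469. 332.] 2123.0 bb (434, 283, 80, 91) [ 545.2 -456.2   32.4  108.6  -35. ]
px [106. 249.] 2037.0 bb (80, 218, 54, 62) [ 557.4 -148.2   33.    51.3  -61.2]
px [325. 226.] 875.5 bb (313, 203, 25, 42) [ 617.5 -316.4   19.    33.6  -77. ]
```

View pics/w7.png

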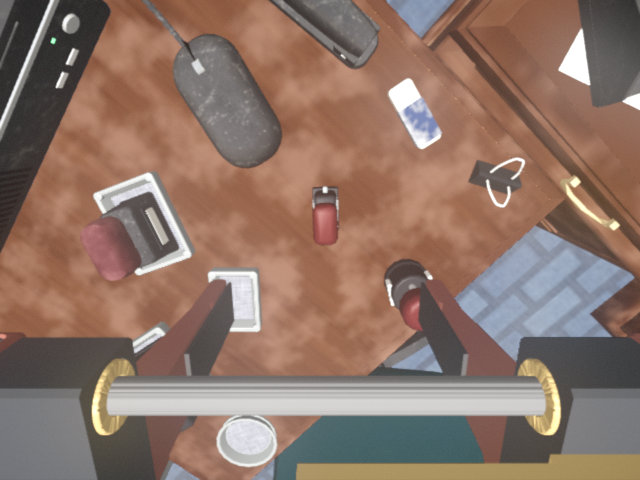

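The small stamp's grip is at (325,226), between the fingers. The eraser is at (415,115) and the clip at (497,177), both clear.

Emit:
{"fn": "servo_tool", "kwargs": {"plan": [[0,[1,1,-40],0],[0,[1,1,-80],0],[0,[1,1,-115],0],[0,[1,1,-130],0],[0,[1,1,-130],0],[0,[1,1,-130],0]]}}

```text
t: 13.88
ee_pos: [616.2, -315.9, 56.4]
orientation: [-3.122, -0.345, 0.001]
ft_force: [0.6, -1.2, 1.4]
width: 88.0
grasp_force: 0.0
```

Emit:
{"fn": "servo_tool", "kwargs": {"plan": [[1,[0,0,0],0],[1,[0,0,0],0],[1,[0,0,0],0],[1,[0,0,0],0],[1,[0,0,0],0],[1,[0,0,0],0],[1,[0,0,0],0],[1,[0,0,0],0],[1,[0,0,0],0],[1,[0,0,0],0]]}}

```text
t: 14.72
ee_pos: [616.1, -317.0, 56.0]
orientation: [-3.123, -0.343, 0.0]
ft_force: [0.0, 0.2, -0.1]
width: 24.5
grasp_force: 0.0
```

Emit:
{"fn": "servo_tool", "kwargs": {"plan": [[1,[0,0,0],0],[1,[0,0,0],0],[1,[0,0,0],0]]}}

```text
t: 14.97
ee_pos: [616.1, -317.0, 56.0]
orientation: [-3.123, -0.343, 0.0]
ft_force: [-0.2, 0.4, -0.6]
width: 19.6
grasp_force: 29.9
```

Emit:
{"fn": "servo_tool", "kwargs": {"plan": [[1,[0,0,5],0],[1,[0,0,25],0],[1,[-10,6,45],0],[1,[-35,22,45],0],[1,[-65,41,45],0],[1,[-90,57,45],0],[1,[-105,67,45],0],[1,[-110,70,45],0],[1,[-110,70,45],0],[1,[-110,70,45],0]]}}

```text
t: 15.8
ee_pos: [507.5, -247.7, 101.8]
orientation: [3.122, 0.343, 0.003]
ft_force: [0.6, 0.1, 0.1]
width: 19.7
grasp_force: 29.9
```

```bash
python3 - <<'E'
from h import *
look('w8',112)
E
```

```text
t 15.8 ee [ 507.5 -247.7  101.8] psi -77.5 w 19.7
px [327. 296.] 2380.5 bb (305, 267, 42, 65) [ 509.6 -248.3   18.9   32.7  -76.9]
px [608. 236.] 2384.5 bb (588, 206, 52, 62) [ 565.7 -366.1   21.8   30.   -64. ]
px [162. 134.] 4678.5 bb (127, 85, 77, 98) [ 567.  -169.1   22.4   38.8  -58.1]
```

View pics/w8.png

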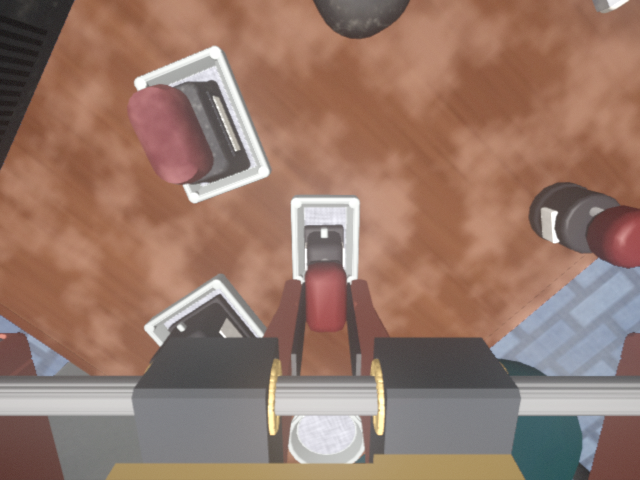

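The small stamp at (326,290) lies over its rest at (325,240). I'll check the lengthwise offset.

```bash
python3 - <<'E'
from h import *
o=ctrl.get_obs();C=cam('wrist',o);L=np.array([np.cos(np.radians(12.5)),np.sin(np.radians(12.5)),0])
print(cast(C,[(325,226)],81.5)[0]-21*L,cast(C,[(325,197)],13)[0]-33*L,o['ee_pos'])
E
```

```text
[ 516.0374037  -246.82734763   81.5       ] [ 506.67034937 -248.79615253   13.        ] [ 507.88512451 -247.97868237  101.68611333]
```

```bash
python3 - <<'E'
from h import *
L=np.array([np.cos(np.radians(12.5)),np.sin(np.radians(12.5)),0])
o=dict(ee_pos=np.array([614.5,-317.5,184.5]),orientation=np.array([-3.12,-.342,.002]))
C=cam('wrist',o);print(cast(C,[(325,187)],36)[0]-21*L,cast(C,[(325,187)],0)[0]-21*L)
im=cv2.imread('pics/w7.png');cv2.imwrite('pics/w78.png',np.hstack([cv2.resize(im[175:255,295:355],(360,480)),cv2.resize(cv2.imread('pics/w8.png')[190:270,295:355],(360,480))]))
E
```

```text
[ 621.85137694 -315.64180405   36.        ] [ 616.06644548 -316.69132976    0.        ]
```

View pics/w78.png

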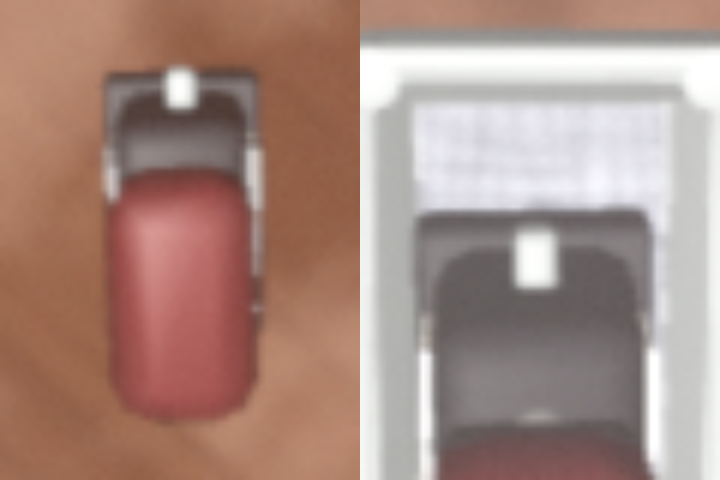

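The visible far edge is the foot flange. Taking it at foot height, the stamp is about 3 mm too far out, so I'll shift it back and lower.

Emit:
{"fn": "servo_tool", "kwargs": {"plan": [[1,[-2.5,-0.5,-10],0],[1,[-2.5,-0.5,-22],0],[1,[-2.5,-0.5,-32],0],[1,[-2.5,-0.5,-38],0],[1,[-2.5,-0.5,-40],0],[1,[-2.5,-0.5,-41],0],[1,[-2.5,-0.5,-41],0],[1,[-2.5,-0.5,-41],0]]}}

```text
t: 16.52
ee_pos: [503.9, -247.6, 60.2]
orientation: [3.123, 0.343, 0.001]
ft_force: [1.4, -0.2, 0.0]
width: 19.2
grasp_force: 29.9
```

Emit:
{"fn": "servo_tool", "kwargs": {"plan": [[1,[0,0,-1],0],[1,[0,0,-1],0],[1,[0,0,-1],0]]}}

```text
t: 16.77
ee_pos: [503.8, -247.5, 59.4]
orientation: [3.123, 0.343, 0.001]
ft_force: [-0.5, 0.8, -0.4]
width: 19.3
grasp_force: 29.9
```

Emit:
{"fn": "servo_tool", "kwargs": {"plan": [[1,[0,0,-0.8],0],[1,[0,0,-0.8],0],[1,[0,0,-0.8],0]]}}

```text
t: 17.02
ee_pos: [504.0, -247.6, 58.9]
orientation: [3.122, 0.343, 0.001]
ft_force: [-0.7, 1.1, 5.8]
width: 19.3
grasp_force: 30.0
```

Emit:
{"fn": "servo_tool", "kwargs": {"plan": [[0,[0,0,0],0],[0,[0,0,0],0],[0,[0,0,0],0],[0,[0,0,0],0],[0,[0,0,0],0],[0,[0,0,20],0],[0,[0,0,60],0],[0,[0,0,100],0],[0,[20,-50,140],0],[0,[59,-162,140],0]]}}

```text
t: 17.85
ee_pos: [532.2, -317.7, 193.5]
orientation: [3.118, 0.347, 0.009]
ft_force: [2.5, -0.5, -0.2]
width: 82.4
grasp_force: 0.0
```

Emit:
{"fn": "servo_tool", "kwargs": {"plan": [[0,[30,-80,0],0],[0,[30,-80,0],0],[0,[30,-80,0],0],[0,[30,-80,0],0]]}}

```text
t: 18.18
ee_pos: [560.0, -399.5, 187.0]
orientation: [-3.123, -0.34, 0.0]
ft_force: [-0.4, 0.6, -0.0]
width: 88.0
grasp_force: 0.0
```

```bash
python3 - <<'E'
from h import *
o,im,C=look('w9',73)
print(ctrl.get_obs()['ee_pos'])
E
```

```text
t 18.18 ee [ 560.  -399.5  187. ] psi -77.6 w 88.0
px [484. 354.] 1079.5 bb (458, 334, 53, 41) [ 475.6 -555.7   32.7   59.2  -11. ]
px [127. 254.] 852.0 bb (114, 233, 28, 41) [ 508.4 -250.6   19.5   33.5  -76.8]
px [340. 226.] 1377.5 bb (318, 206, 42, 44) [ 564.7 -409.6   31.8   34.7  -76.2]
px [ 21. 159.] 1476.0 bb (0, 125, 34, 66) [ 562.9 -166.    24.    49.    88.3]
[ 559.37436208 -397.78540851  186.74061013]
```

Emit:
{"fn": "servo_tool", "kwargs": {"plan": [[0,[4,-11,-20],0],[0,[4,-11,-60],0],[0,[4,-11,-100],0],[0,[4,-11,-127],0],[0,[4,-11,-127],0],[0,[4,-11,-127],0],[1,[4,-11,-127],0],[1,[4,-11,-127],0],[1,[4,-11,-127],0],[1,[4,-11,-127],0]]}}

```text
t: 19.07
ee_pos: [564.9, -409.2, 62.8]
orientation: [3.121, 0.343, 0.004]
ft_force: [1.0, -0.0, -0.1]
width: 64.3
grasp_force: 0.0
```

Emit:
{"fn": "servo_tool", "kwargs": {"plan": [[1,[0,0,0],0],[1,[0,0,0],0],[1,[0,0,0],0],[1,[0,0,0],0],[1,[0,0,0],0],[1,[0,0,0],0],[1,[0,0,0],0],[1,[0,0,0],0]]}}

```text
t: 19.73
ee_pos: [564.0, -408.6, 60.7]
orientation: [3.123, 0.343, 0.0]
ft_force: [-0.2, -0.3, 0.5]
width: 31.8
grasp_force: 30.0
```

Emit:
{"fn": "servo_tool", "kwargs": {"plan": [[1,[0,0,5],0],[1,[0,0,20],0],[1,[0,0,55],0],[1,[0,0,55],0],[1,[0,0,55],0]]}}

```text
t: 20.15
ee_pos: [565.6, -409.8, 119.3]
orientation: [3.119, 0.343, 0.006]
ft_force: [0.4, 0.5, -0.9]
width: 31.8
grasp_force: 30.0
```

```bash
python3 - <<'E'
from h import *
look('w10',133)
E
```

```text
t 20.15 ee [ 565.6 -409.8  119.3] psi -77.5 w 31.8
px [384. 320.] 1692.0 bb (365, 280, 39, 94) [ 562.  -440.8   13.5   50.1  -65.8]
px [ 56. 291.] 1372.5 bb (38, 268, 38, 50) [ 546.5 -290.6   14.3   24.1  -75.4]
px [326. 302.] 4066.5 bb (291, 265, 70, 75) [ 567.7 -410.2   31.6   37.   -77.6]
```

View pics/w10.png

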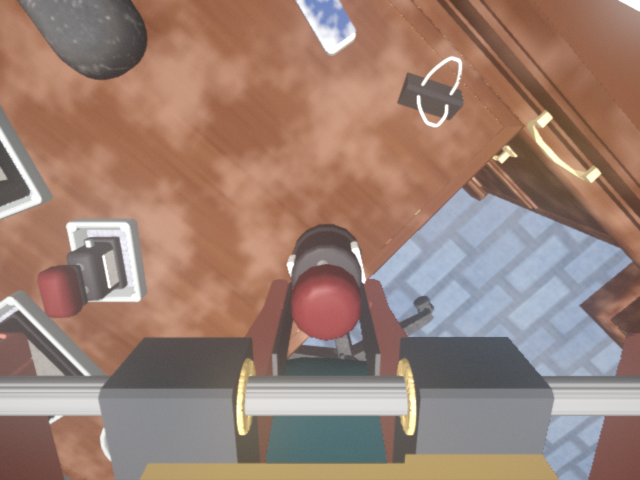

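The round stamp is held, with its grip at (326,302). The small one sits in its rest at (105,260). I'll carry the round one over.

Emit:
{"fn": "servo_tool", "kwargs": {"plan": [[1,[-10,5,0],0],[1,[-35,19,0],0],[1,[-65,35,0],0],[1,[-98,52,0],0],[1,[-131,70,0],0],[1,[-164,87,0],0],[1,[-195,104,0],0],[1,[-217,116,0],0],[1,[-228,121,0],0],[1,[-229,122,0],0]]}}

```text
t: 21.03
ee_pos: [332.7, -285.1, 115.3]
orientation: [-3.121, -0.342, 0.003]
ft_force: [0.1, -0.6, -0.8]
width: 31.8
grasp_force: 30.0
```

Emit:
{"fn": "servo_tool", "kwargs": {"plan": [[1,[0,0,0],0],[1,[0,0,0],0]]}}

```text
t: 21.2
ee_pos: [336.6, -287.9, 116.0]
orientation: [3.121, 0.343, 0.002]
ft_force: [-0.4, -0.7, -1.6]
width: 31.5
grasp_force: 30.0
```

```bash
python3 - <<'E'
from h import *
o,im,C=look('w11',133)
hsv=cv2.cvtColor(im,cv2.COLOR_BGR2HSV)
print('far rim', [ (r,cast(C,[(326,r)],13)[0].round(1)) for r in (170,190,210)])
cv2.imwrite('pics/w11c.png',im[130:400,200:460])
E
```

```text
t 21.2 ee [ 336.6 -287.9  116. ] psi -77.5 w 31.5
px [268. 320.] 1141.5 bb (249, 281, 38, 73) [ 328.3 -263.6   12.    37.5   86.3]
px [384. 322.] 1289.0 bb (366, 280, 39, 83) [ 338.1 -316.8   12.8   42.7  -63.6]
px [326. 306.] 3626.0 bb (291, 274, 70, 66) [ 338.3 -288.5   30.7   32.2  -76. ]
px [166. 114.] 9702.5 bb (92, 43, 129, 144) [ 403.8 -209.3   29.1   50.9  -43.7]
far rim [(170, array([ 384.2, -278.6,   13. ])), (190, array([ 370.1, -281.7,   13. ])), (210, array([ 355.7, -284.9,   13. ]))]
```

View pics/w11c.png

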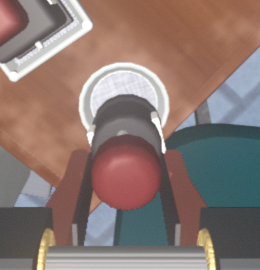

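The round stamp's foot is centred over the round rest (rest at about (124,105) and foot at (126,120) in the crop). I'll lower it.

Emit:
{"fn": "servo_tool", "kwargs": {"plan": [[1,[0,0,-10],0],[1,[0,0,-24],0],[1,[0,0,-36],0],[1,[0,0,-44],0],[1,[0,0,-48],0],[1,[0,0,-50],0],[1,[0,0,-50.5],0],[1,[0,0,-50.5],0],[1,[0,0,-50.5],0]]}}

```text
t: 22.0
ee_pos: [335.3, -286.9, 65.5]
orientation: [3.122, 0.343, 0.001]
ft_force: [-0.2, 0.0, -0.5]
width: 31.8
grasp_force: 30.0
```

Emit:
{"fn": "servo_tool", "kwargs": {"plan": [[1,[0,0,-1],0],[1,[0,0,-1.5],0],[1,[0,0,-1.5],0]]}}

```text
t: 22.25
ee_pos: [335.1, -286.7, 63.9]
orientation: [3.122, 0.343, 0.001]
ft_force: [-0.3, 0.7, -0.2]
width: 31.6
grasp_force: 30.0
```

Emit:
{"fn": "servo_tool", "kwargs": {"plan": [[1,[0,0,-0.8],0],[1,[0,0,-0.8],0],[1,[0,0,-0.8],0]]}}

```text
t: 22.5
ee_pos: [335.3, -286.9, 63.4]
orientation: [3.122, 0.343, 0.001]
ft_force: [-0.3, 0.6, 5.5]
width: 32.0
grasp_force: 30.1
```

Emit:
{"fn": "servo_tool", "kwargs": {"plan": [[0,[0,0,0],0],[0,[0,0,0],0],[0,[0,0,0],0],[0,[0,0,0],0],[0,[0,0,0],0],[0,[0,0,20],0],[0,[0,0,60],0],[0,[0,0,100],0],[0,[30,0,140],0],[0,[60,20,180],0]]}}

```text
t: 23.33
ee_pos: [384.1, -274.3, 230.3]
orientation: [3.121, 0.339, 0.002]
ft_force: [0.5, -0.0, -0.1]
width: 87.8
grasp_force: 0.0
```

Emit:
{"fn": "servo_tool", "kwargs": {"plan": [[0,[40,20,40],0],[0,[40,20,40],0],[0,[40,20,40],0],[0,[40,20,40],0]]}}

```text
t: 23.67
ee_pos: [423.7, -252.8, 267.7]
orientation: [3.122, 0.346, 0.0]
ft_force: [-0.3, 0.5, -0.4]
width: 88.0
grasp_force: 0.0
```

```bash
python3 - <<'E'
from h import *
o,im,C=look('w12',85)
s=ctrl.get_image('scene');t=ctrl.get_image('top')
cv2.imwrite('pics/fin.png',np.hstack([cv2.resize(s[150:330,160:470],(775,450))]))
cv2.imwrite('pics/top2.png',t)
T=cam('top')
for c in red(t,60)[1]:
    u,v=c.reshape(-1,2).mean(0)
    if 190<u<430 and 160<v<370: print((u.round(),v.round()),[np.round(rect(T,c,z)[:2],1) for z in(82.5,70.5,59,68)])
E
```

```text
t 23.67 ee [ 423.7 -252.8  267.7] psi -77.4 w 88.0
px [192. 320.] 1222.0 bb (155, 282, 68, 77) [ 278.6 -143.9   24.4  112.6   61.7]
px [465. 327.] 1773.5 bb (427, 280, 76, 87) [ 332.  -415.9   37.9  128.1  -34.9]
px [258. 222.] 2200.0 bb (224, 188, 63, 69) [ 398.  -190.6   34.8   64.1  -43.7]
px [250.  33.] 1515.0 bb (229, 0, 42, 58) [ 562.6 -157.5   25.4   45.7  -57.6]
(np.float64(310.0), np.float64(249.0)) [array([ 503.2, -248.3]), array([ 503.4, -247.8]), array([ 503.7, -247.3]), array([ 503.5, -247.7])]
(np.float64(258.0), np.float64(219.0)) [array([ 562. , -157.3]), array([ 563.1, -155.5]), array([ 564.2, -153.7]), array([ 563.4, -155.1])]
```

View pics/fin.png

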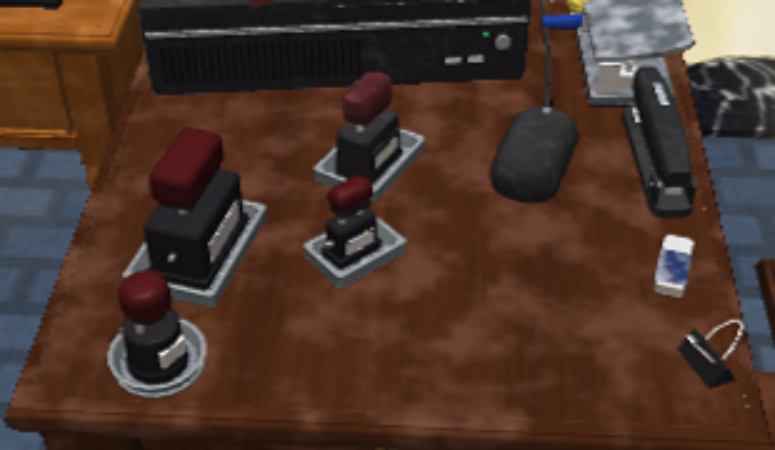

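All four stamps stand upright in their own rests. The contact heights match the rest floors (about 3 mm above the table pick heights), and the clip and eraser have not been touched.

```bash
python3 -c "
from workcell import ctrl
print(ctrl.close_job())"
```

```text
the job is handed in; nothing more can be done
None
```

I put all four stamps upright in their own rests and let go, left the binder clip and eraser untouched, and handed the job in at about 24 s; the hand-in gave no verdict.

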